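# Click the filter head's index lever to its mark and lock it

## Robot

A 7-joint arm with a two-finger parallel gripper is mounted at the origin on the work surface. World frame = base frame: x ahead of the robot, y to its left, z up, the work surface at z = 0. Lengths are in m, angles in rad, forces in N, time in s.
With the tool pointing down it reaches from about 0.4 to 0.9 m from the base axis. Payload 5.6 kg.
Tool frame: the origin (TCP) lies midway between the tips of the shut fingers; the grasp point (between the pads) lies 19 mm behind it (arm.hold_point_z is the distance from the TCP to the grasp point, in m); z points along the fingers, y is the line along which they close (so a half turn about z gives the same grasp; the last joint's range is limited). The gripper opens to 92 mm and grips with 3 to 60 N. Pads are 20 mm wide; open, the fingers measure 128 mm over their backs; the gripper's body (75 mm by 189 mm) begins 69 mm behind the grasp point.
Start: joints at [-1.214, 0.468, -0.012, 1.603, 0.006, 1.071, -0.056], TCP at [0.253, 0.599, 0.215] pointing down, gripper open.
Joint ranges: [-2.53, 2.53], [-0.31, 2.02], [-1.57, 1.55], [0.28, 2.44], [-1.29, 4.43], [0.15, 1.84], [-2.92, 2.92]. Speed limits (rad/s): [2.57, 2.57, 3.14, 3.14, 3.14, 3.14, 3.14].

## Interface

Orientations are given as a unit quaternion [x, y, z, w].
In Python, from plant import sensors, vision, arm gives the robot as it stands. The module is installed in compiled form; this text tells all that it offers.
- The arm moves only by the tool jog_arm, never from a script. Its argument "series" is text: rows parted by semicolons, each of 7 numbers parted by spaces: the shift along the tool's x, y, z in m, then the turn, a rotation vector about the tool's x, y, z in degrees, then the closure in counts, from 0 (fully open) to 255 (shut). In form: tx ty tz ax ay az grip; .... A call has 1 to 12 rows; each row shifts and turns the commanded pose from where the row before left it, along the tool's axes as they then stand; what a row does not reach is not made up. A row lasts 1/10 s, in which the tool goes at most 50 mm and 8.59 degrees, less where a joint would pass 70% of its speed; a pose out of reach is approached as far as the arm can. A call with a gripper value outside its range is refused whole. The fingers move at their own pace and stop on an object; the grip force is fixed at half the most. Time passes only in rows, so rows that do not move let the fingers close. It gives the time, the measured TCP pose, the force, the opening and the grip force at its end, in the units of the state.
- sensors.read_state(): the state, without advancing time (a new reading comes with each control period).
- vision.capture(name): name is "scene" or "side" or "wrist"; returns a dict with "pixels" (384x512x3 uint8, red, green, blue), "vfov" (degrees; the focal length in pixels is half the picture's height over the tangent of half this angle, whatever the lens; pixels are square), "cx", "cy" (the principal point, pixels), "R" (3x3) and "t" (3): a world point X has camera coordinates R X + t. Camera axes: x right, y down, z forward; pixel columns grow to the right and rows downward; lengths in m; the calibration is good to about 2 mm. A picture is of the moment at which its call begins. There is no depth.
- arm.job_done(): hands the job in; it is judged then, once.
The state is a dict: "clock": time; "joint_pos": joint angles; "qd": joint speeds; "tau": joint torques, N m; "position": TCP position; "ee_rot": TCP orientation; "contact_force": force on the tool from outside, world axes, zero at the start; "torque": the same for the moment, N m; "finger_gap": finger opening in m; "finger_force": force on a finger pad.
Only numpy, scipy, OpenCV 4.12 (cv2) and the standard library are available. Lean on these libraries where they do the work, as an engineer would, in place of code of your own. Each camera call takes 0.05 s, during which the arm holds its last target. There are 200 camera calls.

## Task

Under the sink, click the index lever of the white water-filter head forward one notch at a time, letting go of it after every click so that it settles, until it rests at the notch with the long rib and peg. Then slide the steel lock bolt behind the lever fully home towards the lever's hub. Be gentle with lever and bolt (never more than 25 N) and leave the pail, jar, pad holder and drain snake where they are.

Things in the scene. Friction and masses are not known exactly. Their poses are not given: they have to be found in the camera images.
- housing: White plastic filter head, a fixed box; it spans x -95 to +130 mm, y -80 to +80 mm, z 0 to 60 mm about its origin on its underside. On the front (-x) part of its flat top seven low dark ribs, 104 mm from the lever's pivot, mark notches 0 to 6, 0.2 rad apart, running counter-clockwise seen from above (from the +y side round the front to the -y side).
- pivot (a point): On the lever's vertical pivot axis (housing x 20 mm, y 0), 70 mm above the tiles. Inside, a click spindle rests at notches 0.2 rad apart (15.4 mm at the tab). The lever drives it through a spring of 1.5 N m/rad: the pushed tab winds this up by 0.23 to 0.8 rad (18 to 62 mm at the tab; stiffness of the click differs from head to head) before the spindle jumps a notch.
- lever: Chrome index lever, origin on the pivot axis 70 mm above the tiles, x out along its arm, z up. Forward is counter-clockwise seen from above. The flat arm ends in an upright thumb tab: 24 mm along the arm (65 to 89 mm from the pivot), 8 mm thick across it, 70 to 109 mm above the tiles. It starts at notch 1 or 2, 3 or 2 clicks from the mark. Over 25 N from the fingers damages it.
- lever_tip (a point): The middle of the thumb tab, 77 mm from the pivot axis, 92 mm above the tiles. A click does not show while the tab is held pushed: the push-back, which has risen to 3 to 14 N, drops by 2 to 4 N. 15 mm further it clicks again. Let go, the tab swings back to the notch reached. Pushed backward there is no spring; it clicks back past half a notch.
- target (a point): Where the middle of the thumb tab (lever_tip) is when the lever rests at the marked notch, notch 4. This notch has a rib 24 mm long that ends in a 10 mm wide, 12 mm high dark peg, 107 mm from the pivot; the other ribs are 8 mm long.
- bolt (a joint): Steel lock bolt on top of the housing behind the lever, sliding 20 mm in a track along the housing's -x direction, towards the hub: 0 = drawn back, 0.020 m = fully home against a soft stop. It resists with about 4 N of friction and stays where it is left. More than 25 N from the fingers damages it.
- bolt_knob (a point): The middle of the bolt's upright thumb plate, 91 mm above the tiles; the plate is 10 mm thick along the housing's x, 26 mm wide along y, and rises from 69 to 101 mm above the tiles. When drawn back this point is at housing x 100 mm, y 0; home, at x 80 mm.
- pail: Blue plastic pail, 190 mm across the rim, 170 mm high, origin under its centre. Leave it.
- jar: Empty open glass jar, 72 mm across, 100 mm high, origin under its centre. Leave it.
- pad_holder: Purple hard plastic scrub pad holder, an open tray 80 by 110 by 45 mm, origin under its centre. Leave it.
- snake: Steel drain snake in a round coil 131 mm across and 57 mm high, origin under its centre, with a black plastic handle 24 mm thick reaching 170 mm out along its -x. Leave it.

How it is judged:
On the way, in this order (a step that is already met when the one before it is completed fails the run):
1. the lever, let go, rests one notch beyond where it started (tab 15.4 mm away, within 4 mm) (distance of lever_tip from where it was at the start of the episode between 0.0114 and 0.0194 m and contact force between the fingers and lever below 0.3 N and linear speed of lever below 0.05 m/s and angular speed of lever below 0.1 rad/s), for 0.2 s.
2. the lever, let go, rests two notches beyond where it started (tab 30.6 mm away, within 4 mm) (distance of lever_tip from where it was at the start of the episode between 0.0266 and 0.0346 m and contact force between the fingers and lever below 0.3 N and linear speed of lever below 0.05 m/s and angular speed of lever below 0.1 rad/s), for 0.2 s.
3. the bolt is home (18 mm or more of 20) with the lever at the marked notch (distance between lever_tip and target below 0.004 m and value of joint bolt above 0.018 m), for 0.2 s.
At the end, for the whole second after the job is handed in: The lever rests, released, with the middle of its tab within 4 mm of the marked notch's place, and the bolt stands within 2 mm of fully home, released (all of step 3 and angular speed of lever below 0.1 rad/s and contact force between the fingers and lever below 0.3 N and contact force between the fingers and bolt below 0.3 N); the robot touches nothing.
It fails at once if lever pressed with more than 25 N (contact force between the fingers and lever above 25 N).
It fails at once if bolt pressed with more than 25 N (contact force between the fingers and bolt above 25 N).
It fails at once if bolt moved while the lever is not at the marked notch (value of joint bolt above 0.006 m and distance between lever_tip and target above 0.006 m).
It fails at once if pail, jar, pad holder or drain snake pushed away (over 15 mm) or tipped (distance of any of pail, jar, pad_holder, snake from where it was at the start of the episode above 0.015 m or angle between any of pail, jar, pad_holder, snake's own z axis and vertical above 0.3 rad).
It also fails if it takes over 72 s, if anything falls off the work surface, if the arm or the gripper's body presses on something with over 40 N, if the wrist force passes 120 N, or if a joint passes its speed limit or range.

## Working session

There is one attempt and no reset: what is moved stays moved. The work goes in short steps, Python scripts to look and compute and a tool call to move; the robot and the scene stay as the last step left them, time stands still between calls to the robot, and variables do not carry over. Pictures are saved under pics/ and viewed, at most 10 in all, crops included, and the job is handed in when it is done.

Besides the shell and the picture viewer there is one more tool, called as name(argument=value, ...), one argument or row to a line, values as JSON. jog_arm: Moves the arm, as the interface text tells. Its arguments: {"type":"object","properties":{"series":{"type":"string"}},"required":["series"]}

```bash
mkdir -p pics
python3 - <<'E'
from plant import sensors, vision, arm
import cv2,json,numpy as np
s=sensors.read_state();print(s['clock'],s['position'],s['ee_rot'],s['contact_force'],s['finger_gap'])
for n in("scene","side"):
    c=vision.capture(n);cv2.imwrite(f'pics/{n}0.png',c['pixels'][:,:,::-1])
    np.savez(f'{n}0.npz',**c);print(n,c['vfov'],c['cx'],c['cy'],np.round(-c['R'].T@c['t'],3))
E
```

```text
0.0 [0.25285081 0.59817706 0.2136201 ] [ 1.98581844e-01  9.80083895e-01 -8.93916877e-04 -1.06686002e-04] [ 9.83246392e-01 -5.34086396e-04 -1.49193239e-01] 0.09164007826630041
scene 44.867097269998 251.65287371225148 194.85122163572538 [ 1.4   -0.47   1.003]
side 56.72461794330303 255.11254407555217 197.50994487136887 [0.348 0.531 0.706]
```

View pics/scene0.png

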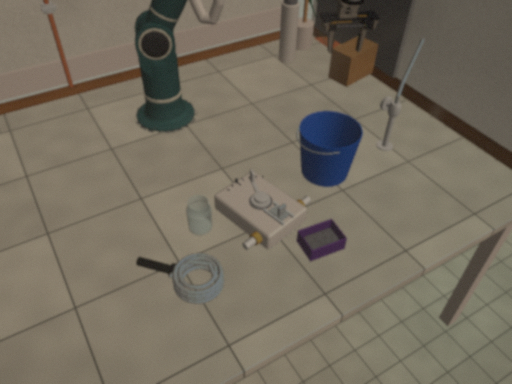

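View pics/side0.png

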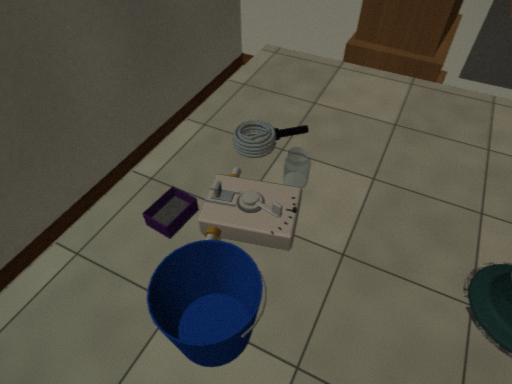

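The scene view shows the housing at about (260,207) and the side view shows it at about (250,210). The pail is near it on the +y side, with the jar and coil opposite. Next I'll enlarge both.

Run:
```python
import cv2,numpy as np
a=cv2.imread('pics/side0.png')[165:255,190:310];b=cv2.imread('pics/scene0.png')[160:255,205:325]
a=cv2.resize(a,None,fx=6.5,fy=6.5,interpolation=cv2.INTER_CUBIC)
cv2.imwrite('pics/sidec.png',a[:600]); cv2.imwrite('pics/scenec.png',cv2.resize(b,None,fx=6,fy=6,interpolation=cv2.INTER_CUBIC))
```

```text
(no output)
```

View pics/sidec.png

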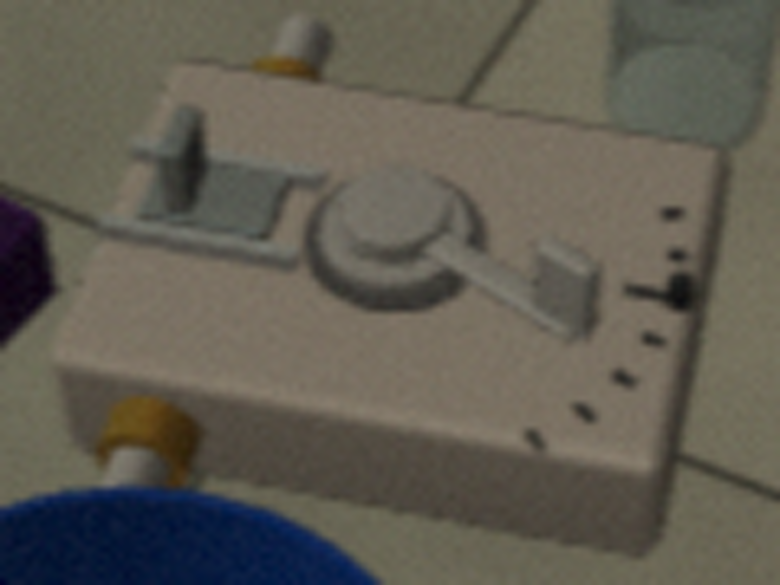

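View pics/scenec.png

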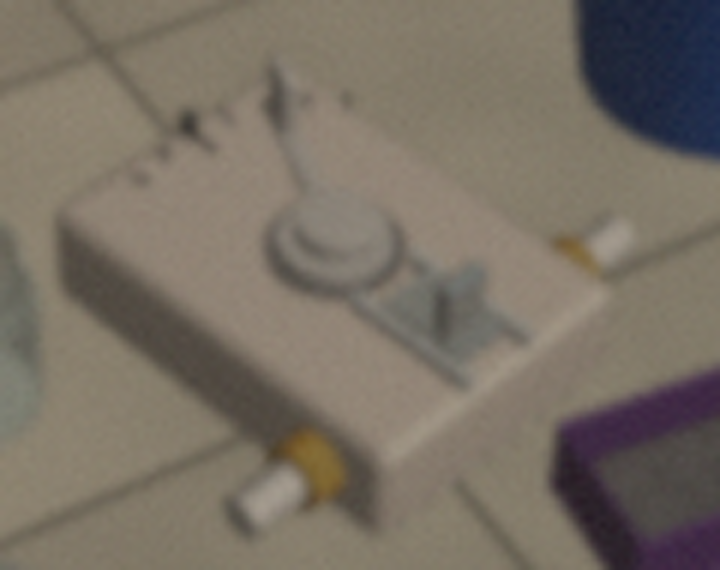

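The side crop shows ribs 0 to 6 from (534,438) to (672,212), the long rib and peg at about (655,291), and the lever tab at about (567,290). The bolt plate is at about (183,158). The ribs go onto the z=61 mm plane and I fit the housing pose to them.

```bash
cat > h.py <<'E'
import numpy as np
def ray(c,uv,z):
    f=c['pixels'].shape[0]/2/np.tan(np.radians(float(c['vfov']))/2)
    uv=np.atleast_2d(uv).astype(float)
    d=np.c_[(uv[:,0]-c['cx'])/f,(uv[:,1]-c['cy'])/f,np.ones(len(uv))]@c['R']
    o=-c['R'].T@c['t'];return o+d*((z-o[2])/d[:,2])[:,None]
def uncrop(p,k,x0,y0): return (np.array(p,float)+.5)/k-.5+[x0,y0]
def fit2(A,B):
    a=A.mean(0);b=B.mean(0);H=(A-a).T@(B-b);th=np.arctan2(H[0,1]-H[1,0],H[0,0]+H[1,1])
    R=np.array([[np.cos(th),-np.sin(th)],[np.sin(th),np.cos(th)]]);return th,R,b-R@a
E
python3 - <<'E'
from h import *
s=dict(np.load('side0.npz'));w=dict(np.load('scene0.npz'))
# model: rib k angle about pivot; notch4 angle a4 unknown -> fit in pivot frame with notch 4 along x
rib=[(534,438),(584,412),(625,378),(653,340),None,(677,253),(672,212)]
ks=[0,1,2,3,5,6]
P=ray(s,uncrop([rib[k] for k in ks],6.5,190,165),.061)[:,:2]
M=np.array([[.104*np.cos(.2*(k-4)),.104*np.sin(.2*(k-4))] for k in ks])
th,R,t=fit2(M,P);print('th',th,'pivot',t,'res mm',np.round(1e3*(M@R.T+t-P),1).tolist())
# corners top: far left, far right, near right, near-left (rounded)
C=ray(s,uncrop([(175,62),(722,148),(655,465),(62,365)],6.5,190,165),.06)[:,:2]
Cm=np.array([[.13,-.08],[-.095,-.08],[-.095,.08],[.13,.08]])
th2,R2,t2=fit2(Cm,C);print('house',th2,t2,'piv',R2@[.02,0]+t2,np.round(1e3*(Cm@R2.T+t2-C),1).tolist())
C=ray(w,uncrop([(62,212),(385,458),(605,290)],6,205,160),.06)[:,:2]
th3,R3,t3=fit2(Cm[[1,0,3]],C);print('house scene',th3,t3,'piv',R3@[.02,0]+t3,np.round(1e3*(Cm[[1,0,3]]@R3.T+t3-C),1).tolist())
piv=R2@[.02,0]+t2
tab=ray(s,uncrop([(545,240),(598,263)],6.5,190,165),.109)[:,:2];print('tab top side',tab, 'mid ang',np.arctan2(*(tab.mean(0)-piv)[::-1]),np.hypot(*(tab.mean(0)-piv)))
pl=ray(s,uncrop([(190,108)],6.5,190,165),.101)[:,:2];print('plate top in house',(pl-t2)@R2)
for k in range(7): print(k, round(th+.2*(k-4),3),end=' ')
E
```

```text
th -2.9535010577050422 pivot [0.61591898 0.03229523] res mm [[-0.5, -0.2], [0.1, -0.4], [0.5, -0.1], [0.2, -0.5], [-0.3, 0.8], [-0.1, 0.4]]
house 0.2556340156423881 [0.5950752 0.031419 ] piv [0.61442526 0.03647618] [[3.0, -1.1], [-2.1, -4.1], [-6.9, 1.5], [6.0, 3.8]]
house scene 0.23615924076962855 [0.59731535 0.03049102] piv [0.61676022 0.03517042] [[-5.9, -4.2], [3.9, -3.6], [2.0, 7.8]]
tab top side [[0.54988457 0.04716124]
 [0.52939617 0.0485049 ]] mid ang 2.9908833119726337 0.07564230940773611
plate top in house [[ 0.09998273 -0.01650511]]
0 -3.754 1 -3.554 2 -3.354 3 -3.154 4 -2.954 5 -2.754 6 -2.554
```

Run:
```python
from h import *
import cv2
s=dict(np.load('side0.npz'));w=dict(np.load('scene0.npz'))
for n,c in(('side',s),('scene',w)):
    h=cv2.cvtColor(c['pixels'],cv2.COLOR_RGB2HSV);m=cv2.inRange(h,(105,120,40),(125,255,255))
    k=max(cv2.findContours(m,0,1)[0],key=cv2.contourArea);print(n,cv2.boundingRect(k))
    P=ray(c,k[:,0],.17)[:,:2];print('rim plane extents',P.min(0),P.max(0))
print('pail side rim L/R/top',ray(s,[(149,295),(265,290),(205,241)],.17)[:,:2])
print('jar base',ray(s,[(296,184)],0)[0,:2],ray(w,[(200,232)],0)[0,:2])
```

```text
side (147, 240, 115, 127)
rim plane extents [0.45240504 0.22296175] [0.64550777 0.42435973]
scene (300, 112, 61, 74)
rim plane extents [0.46362369 0.13522513] [0.75169612 0.40257713]
pail side rim L/R/top [[0.62480823 0.37096467]
 [0.4602337  0.27803411]
 [0.60039528 0.23965921]]
jar base [ 0.55818525 -0.1274061 ] [ 0.58619672 -0.14528695]
```

jog_arm(
  series="0 0 -0.045 0 0 0 255; -0.0394 -0.0305 0 0 0 0 255; -0.0394 -0.0305 0 0 0 0 255; -0.0394 -0.0305 0 0 0 0 255; -0.0394 -0.0305 0 0 0 0 255; -0.0394 -0.0305 0 0 0 0 255; -0.0394 -0.0305 0 0 0 0 255; -0.0394 -0.0305 0 0 0 0 255; -0.0394 -0.0305 0 0 0 0 255; -0.0394 -0.0305 0 0 0 0 255; -0.0394 -0.0305 0 0 0 0 255; -0.0394 -0.0305 0 0 0 0 255",
)

```text
clock: 1.3
position: [0.5221, 0.1191, 0.2595]
ee_rot: [0.199, 0.98, 0.0, -0.0]
contact_force: [0.7, 0.3, -0.0]
finger_gap: 0.0006
finger_force: 0.0
```

jog_arm(
  series="-0.0394 -0.0305 0 0 0 0 255; 0 0 0 0 0 8 255; 0 0 0 0 0 8 255; 0 0 0 0 0 8 255; 0 0 0 0 0 8 255; 0 0 0 0 0 8 255; 0 0 0 0 0 8 255; 0 0 0 0 0 8 255; 0 0 0 0 0 8 255; 0 0 0 0 0 8 255; 0 0 0 0 0 6.6 255; 0 0 0 0 0 0 255",
)

```text
clock: 2.5
position: [0.5458, 0.0775, 0.2592]
ee_rot: [0.775, 0.633, -0.0, -0.0]
contact_force: [-0.0, 0.2, 0.5]
finger_gap: 0.0004
finger_force: 0.0
```

Run:
```python
from plant import sensors, vision
import cv2,numpy as np
from scipy.spatial.transform import Rotation as Ro
s=sensors.read_state();R=Ro.from_quat(s['ee_rot']).as_matrix()
print(s['clock'],s['position'],np.round(R,3),s['contact_force'],s['finger_gap'],s['joint_pos'])
c=vision.capture('wrist');np.savez('wrist1.npz',**c);cv2.imwrite('pics/wrist1.png',c['pixels'][:,:,::-1])
```

```text
2.5 [0.54575277 0.07754909 0.25921125] [[ 0.2    0.98  -0.001]
 [ 0.98  -0.2   -0.   ]
 [-0.001 -0.001 -1.   ]] [-0.00382693  0.21522721  0.49503251] 0.00043716195747260157 [-0.62666343  0.26631547  0.51305737  1.82555444 -0.14603611  1.08788819
 -0.2615968 ]
```

View pics/wrist1.png

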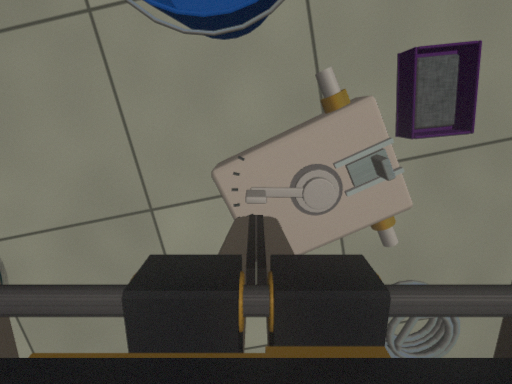

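In the wrist view the lever lies along the image row, with the tab at about (257,196) and the hub at (322,189). The bolt plate is at about (383,165).

Run:
```python
from h import *
w=dict(np.load('wrist1.npz'));print(-w['R'].T@w['t'])
print('tab',ray(w,[(257,194)],.105)[0]);print('hub',ray(w,[(322,190)],.08)[0]);print('plate top',ray(w,[(383,166)],.101)[0])
print('corners',ray(w,[(212,172),(376,97),(411,206)],.06)[:,:2])
for x in(.1,.08):
  for y in (.235,.25):print(x,np.array([.6159,.0323])+(x-.02)*np.array([np.cos(y),np.sin(y)]))
```

```text
[0.56112028 0.14641201 0.42765602]
tab [0.54410861 0.05679761 0.105     ]
hub [0.62093982 0.03906783 0.08      ]
plate top [0.68792434 0.05942466 0.101     ]
corners [[ 0.49185444  0.08388425]
 [ 0.70346194  0.13308588]
 [ 0.73454936 -0.01151854]]
0.1 [0.69370115 0.05092744]
0.1 [0.69341299 0.05209232]
0.08 [0.67425086 0.04627058]
0.08 [0.67403475 0.04714424]
```

jog_arm(
  series="0 0 0.045 0 0 0 255; 0 0 0.045 0 0 0 255; 0 0 0.045 0 0 0 255; 0 0 0.040 0 0 0 255; 0 0 0 0 0 0 255",
)

```text
clock: 3.05
position: [0.5418, 0.0769, 0.0798]
ee_rot: [0.774, 0.634, -0.005, -0.002]
contact_force: [-0.3, -0.9, -0.4]
finger_gap: 0.0004
finger_force: 0.0
```

jog_arm(
  series="-0.004 0 0 0 0 0 255; -0.002 0 0 0 0 0 255; 0 0 0 0 0 0 255",
)

```text
clock: 3.35
position: [0.5464, 0.0714, 0.0869]
ee_rot: [0.775, 0.632, 0.002, 0.001]
contact_force: [0.6, 0.3, 0.0]
finger_gap: 0.0004
finger_force: 0.0
```

jog_arm(
  series="-0.003 0 0 0 0 0 255; 0 0 0 0 0 0 255",
)

```text
clock: 3.55
position: [0.5448, 0.0685, 0.0857]
ee_rot: [0.775, 0.633, 0.001, 0.0]
contact_force: [1.0, 0.2, -0.4]
finger_gap: 0.0004
finger_force: 0.0
```

jog_arm(
  series="-0.003 0 0 0 0 0 255; 0 0 0 0 0 0 255",
)

```text
clock: 3.75
position: [0.5436, 0.0654, 0.0848]
ee_rot: [0.775, 0.632, 0.0, 0.0]
contact_force: [-0.4, -0.3, 0.3]
finger_gap: 0.0005
finger_force: 0.0
```

jog_arm(
  series="-0.003 0 0 0 0 0 255; -0.003 0 0 0 0 0 255; 0 0 0 0 0 0 255",
)

```text
clock: 4.05
position: [0.5424, 0.0598, 0.0846]
ee_rot: [0.775, 0.632, 0.0, -0.0]
contact_force: [-0.1, 2.7, -0.6]
finger_gap: 0.0004
finger_force: 0.7
```

jog_arm(
  series="-0.004 -0.0006 0 0 0 -3 255; -0.004 -0.0006 0 0 0 -3 255; 0 0 0 0 0 0 255",
)

```text
clock: 4.35
position: [0.5403, 0.0526, 0.0847]
ee_rot: [0.74, 0.672, 0.001, 0.0]
contact_force: [1.8, 2.6, -0.7]
finger_gap: 0.0003
finger_force: 1.5
```

jog_arm(
  series="-0.004 -0.0006 0 0 0 -3 255; 0 0 0 0 0 0 255",
)

```text
clock: 4.55
position: [0.5395, 0.049, 0.0847]
ee_rot: [0.723, 0.691, 0.001, 0.0]
contact_force: [2.7, 3.6, -1.8]
finger_gap: 0.0006
finger_force: 1.8
```

jog_arm(
  series="-0.003 -0.0005 0 0 0 -2.2 255; 0 0 0 0 0 0 255",
)

```text
clock: 4.75
position: [0.5389, 0.0461, 0.0847]
ee_rot: [0.709, 0.705, 0.001, 0.0]
contact_force: [2.3, 3.4, -2.1]
finger_gap: 0.0007
finger_force: 2.0
```

jog_arm(
  series="-0.003 -0.0005 0 0 0 -2.2 255; 0 0 0 0 0 0 255",
)

```text
clock: 4.95
position: [0.5383, 0.043, 0.0847]
ee_rot: [0.696, 0.718, 0.001, 0.0]
contact_force: [1.7, 3.2, -0.4]
finger_gap: 0.0003
finger_force: 1.8
```

jog_arm(
  series="-0.003 -0.0005 0 0 0 -2.2 255; 0 0 0 0 0 0 255",
)

```text
clock: 5.15
position: [0.5374, 0.0391, 0.0846]
ee_rot: [0.682, 0.731, -0.0, 0.0]
contact_force: [2.3, 2.5, -0.1]
finger_gap: 0.0004
finger_force: 1.3
```

jog_arm(
  series="0 0 0 0 0 0 255; 0 0 0 0 0 0 255",
)

```text
clock: 5.35
position: [0.5374, 0.0394, 0.0846]
ee_rot: [0.682, 0.731, -0.0, -0.0]
contact_force: [1.6, 1.7, 0.6]
finger_gap: 0.0005
finger_force: 1.3
```

jog_arm(
  series="0 0 0 0 0 0 255",
)

```text
clock: 5.45
position: [0.5373, 0.0394, 0.0846]
ee_rot: [0.682, 0.732, -0.0, -0.0]
contact_force: [2.1, 2.4, 0.2]
finger_gap: 0.0006
finger_force: 1.3
```

jog_arm(
  series="-0.002 -0.0003 0 0 0 -1.5 255; 0 0 0 0 0 0 255",
)

```text
clock: 5.65
position: [0.5373, 0.0372, 0.0846]
ee_rot: [0.672, 0.741, 0.0, 0.0]
contact_force: [1.9, 4.1, 0.1]
finger_gap: 0.0003
finger_force: 1.5
```

jog_arm(
  series="0 0 0 0 0 0 255; 0 0 0 0 0 0 255",
)

```text
clock: 5.85
position: [0.5372, 0.0374, 0.0846]
ee_rot: [0.672, 0.741, 0.0, -0.0]
contact_force: [1.2, 2.5, -0.4]
finger_gap: 0.0003
finger_force: 1.5
```

jog_arm(
  series="0.006 0.0005 0 0 0 2.5 255; 0.006 0.0005 0 0 0 2.5 255; 0.006 0.0005 0 0 0 2.5 255; 0.006 0 0 0 0 0 255; 0.006 0 0 0 0 0 255; 0 0 0 0 0 0 255; 0 0 0 0 0 0 255; 0 0 0 0 0 0 255; 0 0 0 0 0 0 255",
)

```text
clock: 6.75
position: [0.5381, 0.0669, 0.0846]
ee_rot: [0.719, 0.695, -0.0, 0.0]
contact_force: [-0.6, -0.2, -0.6]
finger_gap: 0.0007
finger_force: 0.0
```

Run:
```python
from plant import sensors, vision
from h import *
import cv2
c=vision.capture('side');np.savez('side2.npz',**c)
a=c['pixels'][165:255,190:310,::-1];cv2.imwrite('pics/side2.png',cv2.resize(a,None,fx=6.5,fy=6.5,interpolation=cv2.INTER_CUBIC))
```

```text
(no output)
```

View pics/side2.png

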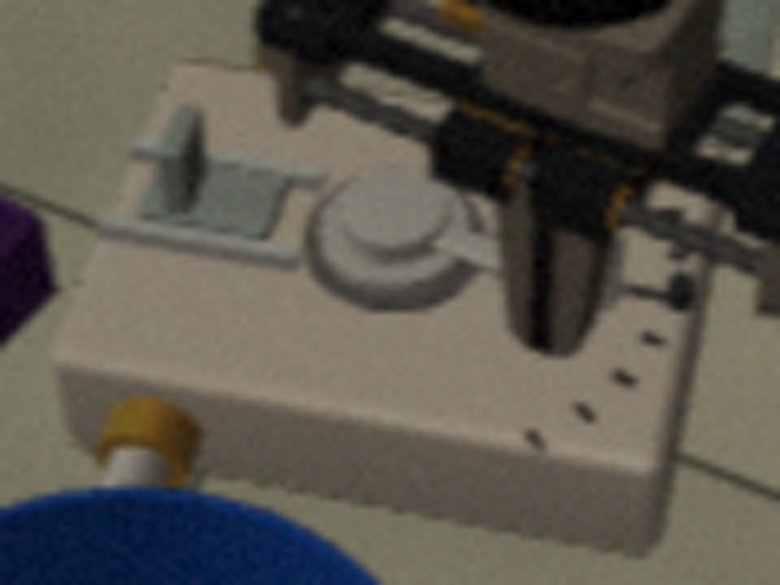

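The side view has the tab hidden behind the fingers at about (555,330). The arm's slope has changed, which fits a click. I'll rise to check the angle.

jog_arm(
  series="0.03 0 -0.035 0 0 0 255; 0.03 0 -0.04 0 0 0 255; 0.02 0 -0.04 0 0 0 255; 0 0 0 0 0 0 255; 0 0 0 0 0 0 255",
)

```text
clock: 7.3
position: [0.541, 0.1476, 0.2002]
ee_rot: [0.718, 0.696, 0.001, 0.0]
contact_force: [0.5, -0.1, -0.5]
finger_gap: 0.0005
finger_force: 0.0
```

Run:
```python
from plant import sensors, vision
from h import *
import cv2
out=[]
for n,(x0,x1,y0,y1) in dict(side=(190,310,165,255),wrist=(150,450,50,275)).items():
    c=vision.capture(n);np.savez(n+'3.npz',**c)
    a=c['pixels'][y0:y1,x0:x1,::-1];out.append(cv2.resize(a,(400,300),interpolation=cv2.INTER_CUBIC))
cv2.imwrite('pics/both3.png',np.hstack(out))
```

```text
(no output)
```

View pics/both3.png

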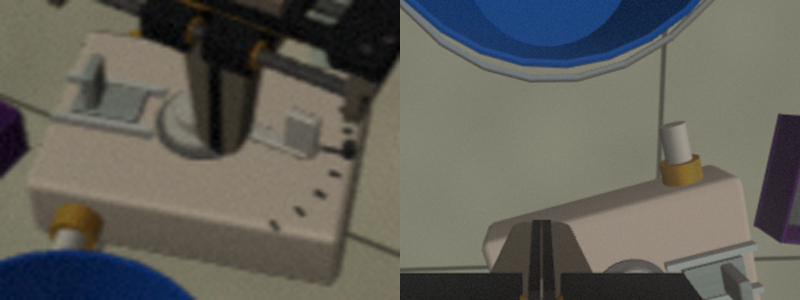

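The tab is now clear in the side view, with its top edge running from (290,108) to (319,121).

Run:
```python
from h import *
s=dict(np.load('side3.npz'));t=ray(s,uncrop([(290,108),(319,120)],10/3,190,165),.109)[:,:2].mean(0)
d=t-[.6159,.0323];print(t,np.hypot(*d),np.degrees(np.arctan2(d[1],d[0])),'from start mm',1e3*np.hypot(*(t-[.5396,.0478])))
```

```text
[0.53807047 0.03233853] 0.07782954120739503 179.97163635852547 from start mm 15.53694189334151
```

jog_arm(
  series="-0.02 0 0.04 0 0 0 255; -0.03 0 0.04 0 0 0 255; -0.03 0 0.035 0 0 0 255; -0.005 0 0 0 0 -1.8 255; 0 0 0 0 0 0 255; 0 0 0 0 0 0 255",
)

```text
clock: 8.0
position: [0.5377, 0.0619, 0.084]
ee_rot: [0.708, 0.706, -0.0, -0.0]
contact_force: [-0.3, 0.9, 0.7]
finger_gap: 0.0007
finger_force: 0.0
```

jog_arm(
  series="-0.006 0 0 0 0 0 255; -0.006 0 0 0 0 0 255; 0 0 0 0 0 0 255",
)

```text
clock: 8.3
position: [0.5383, 0.0497, 0.0851]
ee_rot: [0.708, 0.706, 0.0, 0.0]
contact_force: [-0.4, 1.0, 0.6]
finger_gap: 0.0002
finger_force: 0.0
```

jog_arm(
  series="-0.004 -0.0006 0 0 0 -1 255; -0.004 -0.0006 0 0 0 -3 255; 0 0 0 0 0 0 255",
)

```text
clock: 8.6
position: [0.5372, 0.0425, 0.085]
ee_rot: [0.683, 0.731, 0.001, 0.0]
contact_force: [0.0, 1.9, -0.2]
finger_gap: 0.0005
finger_force: 0.8
```

jog_arm(
  series="-0.003 -0.0005 0 0 0 -2.2 255; 0 0 0 0 0 0 255",
)

```text
clock: 8.8
position: [0.5369, 0.0399, 0.0849]
ee_rot: [0.669, 0.744, 0.001, 0.0]
contact_force: [0.5, 2.4, -0.2]
finger_gap: 0.0006
finger_force: 1.1
```

jog_arm(
  series="-0.003 -0.0005 0 0 0 -2.2 255; 0 0 0 0 0 0 255",
)

```text
clock: 9.0
position: [0.5367, 0.037, 0.0849]
ee_rot: [0.654, 0.756, 0.001, 0.0]
contact_force: [0.9, 3.5, 0.8]
finger_gap: 0.0004
finger_force: 1.4
```

jog_arm(
  series="-0.003 -0.0005 0 0 0 -2.2 255; 0 0 0 0 0 0 255",
)

```text
clock: 9.2
position: [0.5367, 0.0339, 0.0848]
ee_rot: [0.64, 0.768, 0.001, 0.0]
contact_force: [0.9, 3.1, 0.7]
finger_gap: 0.0002
finger_force: 1.6
```

jog_arm(
  series="-0.003 -0.0005 0 0 0 -2.2 255; 0 0 0 0 0 0 255",
)

```text
clock: 9.4
position: [0.5367, 0.0309, 0.0848]
ee_rot: [0.625, 0.781, 0.001, 0.0]
contact_force: [2.3, 3.4, 0.3]
finger_gap: 0.0001
finger_force: 1.9
```

jog_arm(
  series="-0.003 -0.0005 0 0 0 -2.2 255; 0 0 0 0 0 0 255",
)

```text
clock: 9.6
position: [0.5367, 0.0278, 0.0847]
ee_rot: [0.61, 0.792, 0.0, -0.0]
contact_force: [2.5, 4.2, 0.1]
finger_gap: 0.0004
finger_force: 1.9
```

jog_arm(
  series="-0.002 -0.0003 0 0 0 -1.5 255; 0 0 0 0 0 0 255; 0 0 0 0 0 0 255",
)

```text
clock: 9.9
position: [0.5364, 0.0246, 0.0845]
ee_rot: [0.6, 0.8, -0.0, -0.0]
contact_force: [1.1, 2.2, 0.3]
finger_gap: 0.0005
finger_force: 1.0
```

jog_arm(
  series="-0.002 -0.0003 0 0 0 -1.5 255; 0 0 0 0 0 0 255; 0 0 0 0 0 0 255",
)

```text
clock: 10.2
position: [0.5366, 0.023, 0.0845]
ee_rot: [0.589, 0.808, -0.0, -0.0]
contact_force: [-0.2, 1.9, 0.8]
finger_gap: 0.0005
finger_force: 1.2
```

jog_arm(
  series="0.006 0.0005 0 0 0 3 255; 0.006 0.0005 0 0 0 3 255; 0.006 0.0005 0 0 0 3 255; 0.006 0.0005 0 0 0 3 255; 0.008 0 0 0 0 0 255; 0.008 0 0 0 0 0 255; 0 0 0 0 0 0 255; 0 0 0 0 0 0 255; 0 0 0 0 0 0 255; 0 0 0 0 0 0 255",
)

```text
clock: 11.2
position: [0.5318, 0.0623, 0.0846]
ee_rot: [0.67, 0.742, 0.0, 0.0]
contact_force: [1.1, -0.7, 0.2]
finger_gap: -0.0002
finger_force: 0.0
```

jog_arm(
  series="0.03 0 -0.035 0 0 0 255; 0.03 0 -0.04 0 0 0 255; 0.02 0 -0.04 0 0 0 255; 0 0 0 0 0 0 255; 0 0 0 0 0 0 255",
)

```text
clock: 11.7
position: [0.5238, 0.1426, 0.2003]
ee_rot: [0.67, 0.743, 0.001, 0.0]
contact_force: [-0.2, -0.4, -0.4]
finger_gap: 0.0002
finger_force: 0.0
```

Run:
```python
from plant import sensors, vision
from h import *
import cv2
c=vision.capture('side');np.savez('side4.npz',**c)
a=c['pixels'][165:255,190:310,::-1];cv2.imwrite('pics/side4.png',cv2.resize(a,None,fx=6.5,fy=6.5,interpolation=cv2.INTER_CUBIC))
```

```text
(no output)
```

View pics/side4.png

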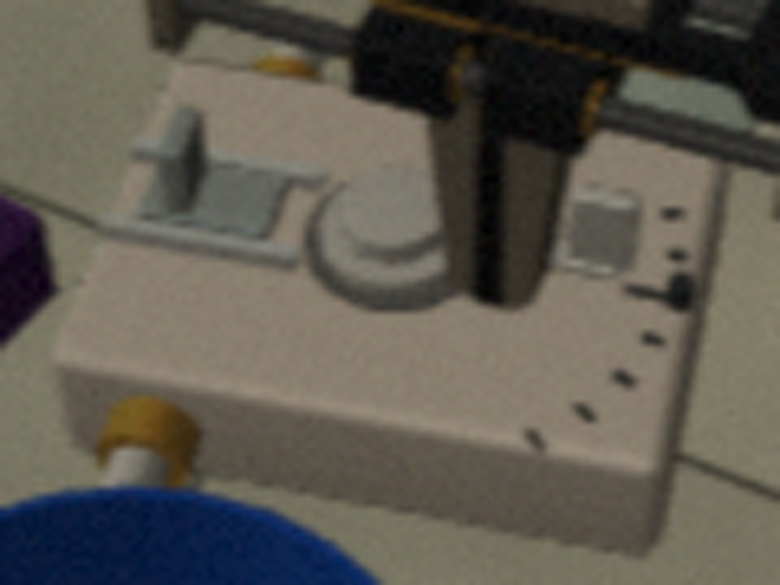

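The tab's top edge now runs from about (572,190) to (640,200), near the long rib.

Run:
```python
from h import *
s=dict(np.load('side4.npz'));t=ray(s,uncrop([(572,189),(640,199)],6.5,190,165),.109)[:,:2].mean(0)
d=t-[.6159,.0323];print(t,np.hypot(*d),np.degrees(np.arctan2(d[1],d[0]))%360,'expect 190.8; from start mm',1e3*np.hypot(*(t-[.5396,.0478])))
```

```text
[0.53987601 0.01820956] 0.07731873728185448 190.5001683084679 expect 190.8; from start mm 29.591731312611618
```

jog_arm(
  series="0 0 0 0 0 -7.6 255; -0.0256 0.037 0 0 0 0 255; -0.0256 0.037 0 0 0 0 255; -0.0256 0.037 0 0 0 0 255; -0.0256 0.037 0 0 0 0 255; -0.0256 0.037 0 0 0 0 255; 0 0 0 0 0 0 255; 0 0 0 0 0 0 255",
)

```text
clock: 12.55
position: [0.7324, 0.0583, 0.1962]
ee_rot: [0.621, 0.784, -0.002, -0.001]
contact_force: [-0.4, 0.4, 0.4]
finger_gap: 0.0007
finger_force: 0.0
```

Run:
```python
from plant import sensors, vision
from h import *
import cv2
c=vision.capture('wrist');np.savez('wrist5.npz',**c)
cv2.imwrite('pics/wrist5.png',c['pixels'][:,:,::-1])
```

```text
(no output)
```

View pics/wrist5.png

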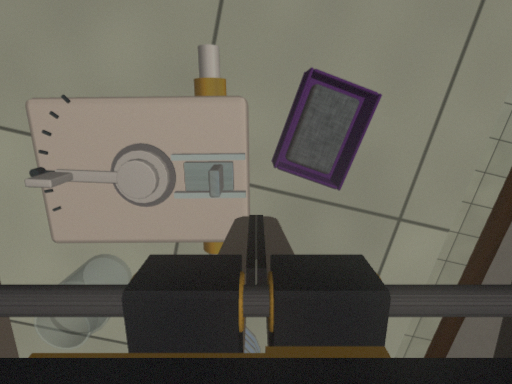

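The lever rests at notch 4. The wrist view is square with the housing, with the plate at about (216,180) and the finger tips at about (256,215).

Run:
```python
from h import *
from plant import sensors
from scipy.spatial.transform import Rotation as Ro
w=dict(np.load('wrist5.npz'));s=sensors.read_state();R=Ro.from_quat(s['ee_rot']).as_matrix()
for uv,z in(((216,181),.101),((32,172),.06),((248,97),.06),((249,242),.06),((140,175),.07),((256,215),.196)):
    p=ray(w,[uv],z)[0];print(uv,p,'tool',(p-s['position'])@R)
```

```text
(216, 181) [0.69573618 0.05769345 0.101     ] tool [ 0.0063039  -0.03538775  0.09631362]
(32, 172) [0.50238546 0.01181357 0.06      ] tool [ 0.00641897 -0.23394067  0.138113  ]
(248, 97) [0.70617637 0.13722436 0.06      ] tool [ 0.08124471 -0.0066547   0.13722143]
(249, 242) [ 0.74173549 -0.01299347  0.06      ] tool [-0.07312436 -0.00683761  0.13717458]
(140, 175) [0.61674035 0.03785082 0.07      ] tool [ 0.00527851 -0.11670582  0.1276408 ]
(256, 215) [0.73131394 0.06761928 0.196     ] tool [0.00775301 0.00113878 0.00116631]
```

jog_arm(
  series="0.004 0.003 0.04 0 0 0 255; 0 0 0.04 0 0 0 255; 0 0 0.035 0 0 0 255; 0 0 0 0 0 0 255; 0 0 0 0 0 0 255; 0 0 0 0 0 0 255",
)

```text
clock: 13.2
position: [0.7366, 0.066, 0.0875]
ee_rot: [0.619, 0.785, 0.001, 0.001]
contact_force: [0.9, -0.1, 0.2]
finger_gap: 0.0003
finger_force: 0.0
```

jog_arm(
  series="0 -0.004 0 0 0 0 255; 0 -0.004 0 0 0 0 255; 0 0 0 0 0 0 255",
)

```text
clock: 13.5
position: [0.7273, 0.0636, 0.0858]
ee_rot: [0.619, 0.785, 0.0, 0.0]
contact_force: [-0.1, -0.8, -0.1]
finger_gap: 0.0004
finger_force: 0.0
```

jog_arm(
  series="0 -0.004 0 0 0 0 255; 0 -0.003 0 0 0 0 255; 0 0 0 0 0 0 255",
)

```text
clock: 13.8
position: [0.7202, 0.062, 0.0846]
ee_rot: [0.619, 0.785, -0.0, -0.0]
contact_force: [-0.0, 0.0, -0.2]
finger_gap: 0.0006
finger_force: 0.0
```

jog_arm(
  series="0 -0.003 0 0 0 0 255; 0 -0.003 0 0 0 0 255; 0 0 0 0 0 0 255",
)

```text
clock: 14.1
position: [0.7144, 0.0606, 0.0845]
ee_rot: [0.619, 0.785, -0.0, -0.0]
contact_force: [0.1, -0.7, 1.4]
finger_gap: 0.0002
finger_force: 0.0
```

jog_arm(
  series="0 -0.003 0 0 0 0 255; 0 0 0 0 0 0 255",
)

```text
clock: 14.3
position: [0.7117, 0.06, 0.0846]
ee_rot: [0.619, 0.785, -0.0, -0.0]
contact_force: [-0.1, -0.1, 0.4]
finger_gap: 0.0002
finger_force: 0.0
```

jog_arm(
  series="0 -0.003 0 0 0 0 255; 0 0 0 0 0 0 255",
)

```text
clock: 14.5
position: [0.7098, 0.0596, 0.0848]
ee_rot: [0.619, 0.785, 0.001, 0.001]
contact_force: [3.7, 1.1, -2.9]
finger_gap: 0.0004
finger_force: 1.8
```

jog_arm(
  series="0 -0.003 0 0 0 0 255; 0 0 0 0 0 0 255",
)

```text
clock: 14.7
position: [0.7063, 0.0587, 0.0848]
ee_rot: [0.619, 0.785, 0.0, 0.0]
contact_force: [4.0, 0.8, -2.1]
finger_gap: 0.0004
finger_force: 1.9
```

jog_arm(
  series="0 -0.003 0 0 0 0 255; 0 -0.003 0 0 0 0 255; 0 0 0 0 0 0 255",
)

```text
clock: 15.0
position: [0.6998, 0.0572, 0.0847]
ee_rot: [0.619, 0.785, -0.0, -0.0]
contact_force: [2.5, 0.4, -1.4]
finger_gap: 0.0003
finger_force: 1.6
```

jog_arm(
  series="0 -0.003 0 0 0 0 255; 0 -0.002 0 0 0 0 255; 0 0 0 0 0 0 255",
)

```text
clock: 15.3
position: [0.695, 0.056, 0.0847]
ee_rot: [0.619, 0.785, -0.0, -0.0]
contact_force: [3.7, -0.1, 0.6]
finger_gap: 0.0006
finger_force: 1.6
```

jog_arm(
  series="0 -0.0015 0 0 0 0 255; 0 0 0 0 0 0 255",
)

```text
clock: 15.5
position: [0.6938, 0.0557, 0.0847]
ee_rot: [0.619, 0.785, -0.0, -0.0]
contact_force: [3.6, 1.0, -0.9]
finger_gap: 0.0002
finger_force: 1.7
```

jog_arm(
  series="0 -0.0015 0 0 0 0 255; 0 0 0 0 0 0 255",
)

```text
clock: 15.7
position: [0.6924, 0.0554, 0.0847]
ee_rot: [0.619, 0.785, 0.0, 0.0]
contact_force: [3.5, 0.1, -0.2]
finger_gap: 0.0003
finger_force: 1.8
```

jog_arm(
  series="0 -0.001 0 0 0 0 255; 0 0 0 0 0 0 255",
)

```text
clock: 15.9
position: [0.6918, 0.0552, 0.0848]
ee_rot: [0.619, 0.785, 0.0, 0.0]
contact_force: [4.5, 0.6, 0.1]
finger_gap: 0.0001
finger_force: 2.4
```

Force is starting to rise, so the bolt is reaching the stop.

jog_arm(
  series="0 -0.0008 0 0 0 0 255; 0 0 0 0 0 0 255",
)

```text
clock: 16.1
position: [0.6917, 0.0552, 0.0848]
ee_rot: [0.619, 0.785, 0.001, 0.001]
contact_force: [6.6, 1.1, -1.8]
finger_gap: 0.0005
finger_force: 3.3
```

jog_arm(
  series="0 -0.0006 0 0 0 0 255; 0 0 0 0 0 0 255; 0 0 0 0 0 0 255",
)

```text
clock: 16.4
position: [0.6917, 0.0552, 0.0849]
ee_rot: [0.619, 0.785, 0.001, 0.001]
contact_force: [8.4, 1.3, -2.9]
finger_gap: 0.0005
finger_force: 3.9
```

The TCP has stopped moving while the force climbs to 8 N, so the bolt is at its stop. Backing off and rising, then a check.

jog_arm(
  series="0 0.005 0 0 0 0 255; 0 0.015 0 0 0 0 255; 0 0.02 0 0 0 0 255; 0 0.02 -0.02 0 0 0 255; 0 0.01 -0.04 0 0 0 255; 0 0 -0.04 0 0 0 255; 0 0 -0.04 0 0 0 255; 0 0 0 0 0 0 255; 0 0 0 0 0 0 255; 0 0 0 0 0 0 255",
)

```text
clock: 17.4
position: [0.7565, 0.0711, 0.2224]
ee_rot: [0.619, 0.785, -0.002, -0.002]
contact_force: [-1.0, 0.6, 0.0]
finger_gap: 0.0004
finger_force: 0.0
```

Run:
```python
from plant import sensors, vision
from h import *
import cv2
c=vision.capture('side');np.savez('side6.npz',**c)
a=c['pixels'][165:255,190:310,::-1];cv2.imwrite('pics/side6.png',cv2.resize(a,None,fx=6.5,fy=6.5,interpolation=cv2.INTER_CUBIC))
```

```text
(no output)
```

View pics/side6.png

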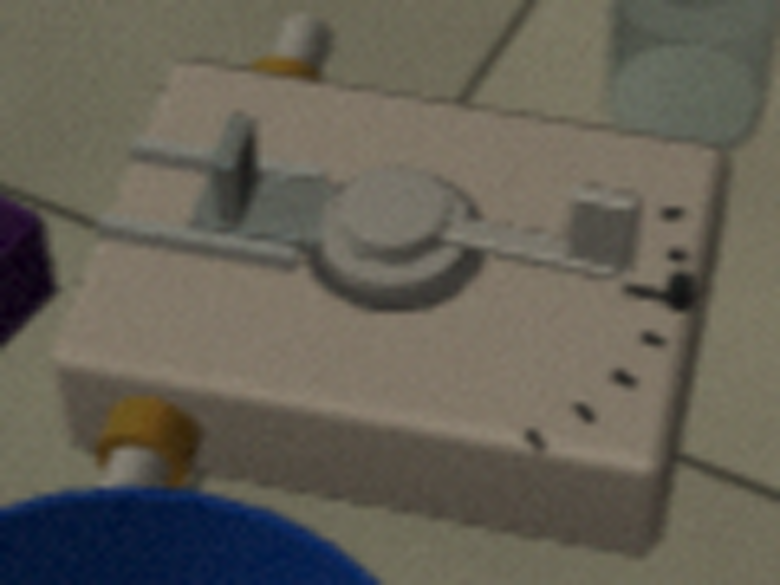

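The plate has moved from about (190,108) to (240,113), against the hub, and the lever tab still points at the peg rib at about (605,230). Everything is released, so I'm handing the job in.

```bash
python3 -c "
from plant import arm
print(arm.job_done())"
```

```text
the job is handed in; nothing more can be done
None
```

I clicked the lever forward twice, letting it settle each time, and it rests at notch 4 (long rib and peg). I then pushed the bolt to its stop, with the highest force reading about 9 N, and handed the job in at about 17 s; no verdict came back.

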